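# Open the gauge case and hold a sizing rod half drawn

### The arm

A 6-joint arm with a two-finger parallel gripper is mounted at the origin on the work surface. World frame = base frame: x ahead of the robot, y to its left, z up, the work surface at z = 0. Lengths are in m, angles in rad, forces in N, time in s.
With the tool pointing down it reaches from about 0.275 to 0.725 m from the base axis. Payload 5.6 kg.
Tool frame: the origin (TCP) lies midway between the tips of the shut fingers; the grasp point (between the pads) lies 19 mm behind it (robot.tcp_to_grasp is the distance from the TCP to the grasp point, in m); z points along the fingers, y is the line along which they close (so a half turn about z gives the same grasp; the last joint's range is limited). The gripper opens to 85 mm and grips with 20 to 120 N. Pads are 22 mm wide; open, the fingers measure 114 mm over their backs; the gripper's body (76 mm by 85 mm) begins 54 mm behind the grasp point. The pads swing forward as they close: fully open they stand 13 mm farther back than shut.
Start: joints at [-0.876, 0.255, 0.108, 0, -1.424, -0.285], TCP at [0.219, -0.504, 0.231] pointing down, gripper open.
Joint ranges: [-2.95, 2.95], [-1.21, 1.97], [-1.09, 1.5], [-2.87, 1.71], [-2.94, -0.07], [-3.05, 3.05]. Speed limits (rad/s): [2.57, 2.57, 3.14, 3.14, 3.14, 3.14].

### API

Orientations are given as a rotation vector (axis times angle).
In Python, from bench import robot gives the robot as it stands. The module is installed in compiled form; this text tells all that it offers.
- The arm moves only by the tool play_rows, never from a script. Its argument "series" is a list that holds one entry, the list of rows, each a list of 7 numbers: the shift along the tool's x, y, z in units of 40 mm (1.0 is 40 mm), then the turn, a rotation vector about the tool's x, y, z in units of 5 degrees (1.0 is 5 degrees), then the closure, from 0 (fully open) to 1 (shut). In form: [[[tx, ty, tz, ax, ay, az, fingers], ...]]. A call has exactly 8 rows; each row is the pose to reach, as a shift and turn from the pose commanded when the call began, along the tool's axes at that moment; what a row does not reach only later rows make up. A row lasts 1/8 s, in which the tool goes at most 62.5 mm and 10.7 degrees, less where a joint would pass 70% of its speed; a pose out of reach is approached as far as the arm can. A call with a gripper value outside its range is refused whole. The fingers move at their own pace and stop on an object; "newtons" is the grip in N (left out, the last holds). Time passes only in rows, so rows that repeat a pose let the fingers close, or fill a call up. It gives the time, the measured TCP pose, the force, the opening and the grip force at its end, in the units of the state.
- robot.read_state(): the state, without advancing time (a new reading comes with each control period).
- robot.camera(name): name is "scene" or "top"; returns the picture (420x560x3 uint8, red, green, blue); there is no depth.
- robot.get_calibration(name): a dict with "mtx" (3x3 intrinsics, pixels), "extrinsics" (4x4, takes a point from camera to world coordinates). Camera axes: x right, y up, looking along -z (the intrinsics and any distortion apply to the point x, -y, -z); pixel columns grow to the right and rows downward; lengths in m; the calibration is good to about 2 mm. A picture is of the moment at which its call begins. get_calibration takes no time and is no camera call.
- robot.hand_in(): hands the job in; it is judged then, once.
The state is a dict: "clock": time; "q": joint angles; "joint_vel": joint speeds; "tau": joint torques, N m; "tool_pos": TCP position; "eef_rot": TCP orientation; "ft_force": force on the tool from outside, world axes, zero at the start; "wrist_torque": the same for the moment, N m; "grip_width": finger opening in m; "grip_force": force on a finger pad.
Only numpy, scipy, OpenCV 4.12 (cv2) and the standard library are available. Lean on these libraries where they do the work, as an engineer would, in place of code of your own. Each camera call takes 0.05 s, during which the arm holds its last target. There are 200 camera calls.

### The job

Swing the lid of the black gauge case right back until it rests open on its stop. Then grip the red-capped sizing rod by its cap and draw it straight up, without letting it bind in its close-fitting bore, until its yellow ring is fully above the wooden block but the black ring is still hidden inside. Finish while holding it still and upright there, leaving the blue-capped rod and the other bench things as they are.

Things in the scene. Friction and masses are not known exactly. Their poses are not given: they have to be found in the camera images.
- case: open-topped black plastic case, fixed to the bench at varying places and yaws; outside 180 x 260 x 106 mm (x, y, z), walls and floor 5 mm thick. Origin: centre of its underside, on the bench; z up; +x points to the hinged far side, y along the hinge. A light wooden block 60 x 170 x 60 mm (x, y, z) is fixed centrally on its floor; the block's top is 65 mm above the case's underside.
- lid (a joint): lid angle in rad: 0 shut, 1.9 open on its stop (open counts above 1.8). Black plate 180 x 260 x 8 mm, about 0.2 kg, on a free-moving hinge along the far top edge of the case: let go below about 1.5 rad it falls shut, beyond about 1.6 rad it falls open onto the stop and rests there.
- lid_handle (a point): point to grip on the lid's brass knob: 35 mm above the lid's upper face, on its middle line, 30 mm from the front edge, 150 mm from the hinge. Knob head: cylinder 28 mm in diameter, from 27 to 43 mm above the lid, on a 12 mm stem. Axes turn with the lid; shut, they are the case's.
- lid_hinge (a point): middle of the lid's hinge axis, level with the lid's underside, on the far top edge of the case (90 mm along case +x, 106.5 mm up); the axis runs along the case's y. A positive turn about the case's +y opens the lid.
- red_rod: loose steel rod, red cap, about 0.13 kg, upright in either bore. Origin: centre of its lower end; z towards the cap. Shank 14 mm in diameter, 0 to 68 mm; cap 24 mm in diameter, 68 to 96 mm. Yellow ring from 36 to 40 mm, black ring from 14 to 18 mm. Home, its lower end is on the case's floor, 60 mm down the bore: yellow ring fully out when raised 24 mm, black ring shows from 42 mm.
- red_rod_cap (a point): centre of the red cap, the place to grip: 82 mm above the rod's lower end, so 22 mm above the block's top when home; the cap then stands from 8 to 36 mm above the block.
- blue_rod: the same kind of rod with a blue cap, in the other bore; stays home. Origin: centre of its lower end.
- block_hole0 (a point): centre of the mouth of one bore, on the block's top, at case y = -50 mm, x = 0. Upright through-bore, 15.5 mm in diameter (1.5 mm total play for the rod), 60 mm deep to the case's floor.
- block_hole1 (a point): centre of the mouth of the other bore, the same, at case y = +50 mm, x = 0.
- black_box: bystander: small black box with brass bands on a black foot, 75 x 60 x 54 mm, loose on the bench to the left. Origin: centre of its underside.
- bottle: bystander: clear bottle with a red cap, 60 mm in diameter, 150 mm tall, loose on the bench to the right. Origin: centre of its underside.
- tape: bystander: white ring-shaped roll of tape, 90 mm across, 25 mm high, lying loose on the bench to the right. Origin: centre of its underside.

How it is judged:
On the way, in this order (a step that is already met when the one before it is completed fails the run):
1. the lid is open on its stop (value of joint lid above 1.8 rad), for 0.2 s.
2. the red-capped rod, held by the fingers, is drawn until its yellow ring is out and its black ring still hidden in the bore (z of red_rod in the frame of case between 0.0275 and 0.0485 m and (horizontal distance between red_rod and block_hole0 below 0.005 m or horizontal distance between red_rod and block_hole1 below 0.005 m) and contact force between the fingers and red_rod above 1 N), for 0.2 s.
At the end, for the whole second after the job is handed in: Lid beyond 1.8 rad; red-capped rod in the fingers, raised 22.5 to 43.5 mm, its lower end within 5 mm of a bore axis, within 0.07 rad of upright, below 20 mm/s, pressing on case and block with under 15 N; blue-capped rod raised less than 5 mm (all of step 2 and value of joint lid above 1.8 rad and angle between red_rod's own z axis and vertical below 0.07 rad and contact force between red_rod and case below 15 N and linear speed of red_rod below 0.02 m/s and z of blue_rod in the frame of case below 0.01 m); the arm keeps its last pose, push and grip.
It fails at once if the red-capped rod is pulled out of its bore (raised more than 57 mm) (z of red_rod in the frame of case above 0.062 m).
It fails at once if the red-capped rod binds hard in its bore (more than 45 N between it and the case with its block) (contact force between red_rod and case above 45 N).
It fails at once if the blue-capped rod is drawn (raised more than 10 mm) (z of blue_rod in the frame of case above 0.015 m).
It fails at once if a bystander is pushed more than 30 mm (distance of any of black_box, bottle, tape from where it was at the start of the episode above 0.03 m).
It also fails if it takes over 50 s, if anything falls off the work surface, if the arm or the gripper's body presses on something with over 40 N, if the wrist force passes 120 N, or if a joint passes its speed limit or range.

## Working session

There is one attempt and no reset: what is moved stays moved. The work goes in short steps, Python scripts to look and compute and a tool call to move; the robot and the scene stay as the last step left them, time stands still between calls to the robot, and variables do not carry over. Pictures are saved under pics/ and viewed, at most 10 in all, crops included, and the job is handed in when it is done.

Besides the shell and the picture viewer there is one more tool, called by a JSON object that holds its "api" and its "payload". play_rows: Moves the arm, as the interface text tells. Its arguments: {"type":"object","properties":{"series":{"type":"array"},"newtons":{"type":"number"}},"required":["series"]}

```bash
mkdir -p pics; cat > h.py <<'E'
import numpy as np, cv2
from bench import robot
from scipy.spatial.transform import Rotation as R
def snap(name,out):
    im=robot.camera(name); cv2.imwrite('pics/'+out,im[:,:,::-1]); return im
def ray(name,px):
    c=robot.get_calibration(name);K=c['mtx'];T=np.array(c['extrinsics'])
    u,v=px; d=np.linalg.inv(K)@[u,v,1.]; d=np.array([d[0],-d[1],-d[2]])
    return T[:3,3],T[:3,:3]@d
def onplane(name,px,z):
    o,d=ray(name,px); return o+d*(z-o[2])/d[2]
def proj(name,p):
    c=robot.get_calibration(name);K=c['mtx'];T=np.array(c['extrinsics'])
    q=np.linalg.inv(T)@np.append(p,1); q=K@[q[0],-q[1],-q[2]]; return q[:2]/q[2]
E
python3 - <<'E'
from h import *
a=snap('scene','s0.png');b=snap('top','t0.png')
cv2.imwrite('pics/both0.png',cv2.resize(np.hstack([a,b])[:,:,::-1],(800,300)))
s=robot.read_state();print(s)
for n in('scene','top'):print(robot.get_calibration(n))
E
```

```text
{'clock': 0.1, 'q': array([-8.76384547e-01,  2.55662055e-01,  1.07150094e-01, -4.13551663e-04,
       -1.42391619e+00, -2.84609130e-01]), 'joint_vel': array([ 6.28954807e-04, -1.10501564e-03,  4.80450353e-03, -5.36136847e-05,
        2.51875258e-04, -2.21726201e-03]), 'tau': array([-1.66211536e-03, -3.87604952e+01,  2.38475919e+01,  5.37787735e+00,
       -3.77058997e-03, -7.85397390e-06]), 'tool_pos': array([ 0.21901111, -0.50403142,  0.23050754]), 'eef_rot': array([ 6.39045125e-01, -3.07549455e+00, -2.56402051e-03]), 'ft_force': array([-0.28473624, -0.07452079,  0.55159497]), 'wrist_torque': array([-0.03250481, -0.00341783, -0.01145032]), 'grip_force': 0.0, 'grip_width': 0.08564388870008514}
{'mtx': array([[412.46195684,   0.        , 279.05214842],
       [  0.        , 412.46195684, 207.28625113],
       [  0.        ,   0.        ,   1.        ]]), 'extrinsics': array([[ 0.09986382, -0.8204662 ,  0.56290535,  1.25210518],
       [ 0.99495397,  0.07683525, -0.06452094, -0.09002101],
       [ 0.00968627,  0.56650822,  0.82399916,  1.15208937],
       [ 0.        ,  0.        ,  0.        ,  1.        ]])}
{'mtx': array([[521.33292921,   0.        , 276.80715203],
       [  0.        , 521.33292921, 198.20082116],
       [  0.        ,   0.        ,   1.        ]]), 'extrinsics': array([[-2.04287670e-02,  9.83281050e-01, -1.80944860e-01,
         2.68098823e-01],
       [-9.99571534e-01, -1.62924056e-02,  2.43168021e-02,
        -1.09837534e-03],
       [ 2.09622237e-02,  1.81364093e-01,  9.83192581e-01,
         1.53198552e+00],
       [ 0.00000000e+00,  0.00000000e+00,  0.00000000e+00,
         1.00000000e+00]])}
```

View pics/t0.png

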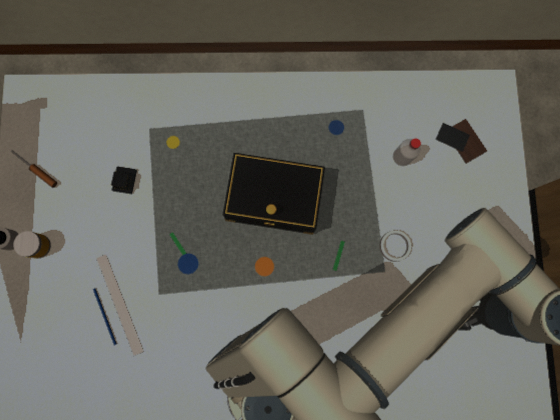

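View pics/s0.png

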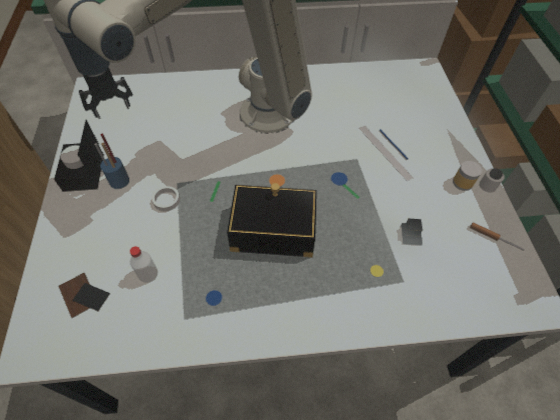

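The top view shows the shut black lid with its brass outline (corners about (235,154), (323,167), (316,229), (225,214)). The knob is at (271,209), on the robot's side. The bottle is at (410,150), the tape at (396,245) and the black box at (124,180), all clear of the case.

```bash
python3 - <<'E'
from h import *
b=cv2.imread('pics/t0.png');hsv=cv2.cvtColor(b,cv2.COLOR_BGR2HSV)
m=cv2.inRange(hsv,(12,90,70),(32,255,255)); 
r=np.zeros_like(m); r[140:240,215:335]=255; m&=r
ys,xs=np.nonzero(m)
n,l,st,ce=cv2.connectedComponentsWithStats(m)
for i in range(1,n):
    if st[i,4]>15: print(st[i],ce[i])
box=cv2.minAreaRect(np.c_[xs,ys].astype(np.float32)); c=cv2.boxPoints(box)
P=[onplane('top',p,.1145) for p in c]
for p,q in zip(c,P):print(p,q.round(4))
print([np.linalg.norm(P[i]-P[i-1]).round(4) for i in range(4)],np.mean(P,0))
# knob
k=cv2.inRange(hsv,(12,90,100),(32,255,255)); k=cv2.morphologyEx(k&r,cv2.MORPH_OPEN,np.ones((4,4)));ys,xs=np.nonzero(k);print('knob',xs.mean(),ys.mean(),len(xs),onplane('top',(xs.mean(),ys.mean()),.1575))
E
```

```text
[225 154  98  74 544] [273.90073529 190.61029412]
[266 204  10  10  83] [270.54216867 208.71084337]
[223.96094 216.65015] [0.4799 0.1098 0.1145]
[233.85132 153.35178] [0.6589 0.0817 0.1145]
[323.2317  167.31744] [ 0.6148 -0.168   0.1145]
[313.3413  230.61581] [ 0.4371 -0.1344  0.1145]
[np.float64(0.2479), np.float64(0.1811), np.float64(0.2536), np.float64(0.1809)] [ 0.54766557 -0.02771241  0.1145    ]
knob 271.53968253968253 209.84126984126985 63 [ 0.489692   -0.02038174  0.1575    ]
```

```bash
cat >> h.py <<'E'
YAW=-0.173; ux=np.array([np.cos(YAW),np.sin(YAW),0]); uy=np.array([-ux[1],ux[0],0]); C=np.array([.548,-.029,0])
def case(x,y,z): return C+x*ux+y*uy+[0,0,z]
def pose():
    s=robot.read_state(); return s,s['tool_pos'],R.from_rotvec(s['eef_rot'])
def Rdown(flip=1):  # tool z down, y along +-case y
    y=uy*flip; z=np.array([0,0,-1.]); return R.from_matrix(np.c_[np.cross(y,z),y,z])
def rows(P,Rt=None):
    s,p,r=pose()
    for q in np.atleast_2d(P): print('shift',(r.inv().apply(q-p)/.04).round(3))
    if Rt is not None: print('turn',((r.inv()*Rt).as_rotvec(degrees=True)/5).round(3))
E
python3 - <<'E'
from h import *
s,p,r=pose();print(r.as_matrix().round(3))
for f in(1,-1):rows(case(-.06,0,.20),Rdown(f))
E
```

```text
[[-0.917 -0.398 -0.001]
 [-0.398  0.917  0.002]
 [ 0.     0.002 -1.   ]]
shift [-11.023   8.44    0.776]
turn [ 1.800e-02 -6.000e-03  6.678e+00]
shift [-11.023   8.44    0.776]
turn [ 8.0000e-03  2.4000e-02 -2.9322e+01]
```

{"api": "play_rows", "payload": {"series": [[[-1.4,1.05,0.1,0,0,0.8,0],[-2.8,2.1,0.2,0,0,1.6,0],[-4.2,3.15,0.3,0,0,2.5,0],[-5.6,4.2,0.4,0,0,3.3,0],[-7,5.3,0.5,0,0,4.2,0],[-8.4,6.3,0.6,0,0,5,0],[-9.4,7.2,0.6,0,0,5.8,0],[-10,7.7,0.6,0,0,6.6,0]]]}}

```text
clock: 1.1
tool_pos: [0.4611, -0.0655, 0.2072]
eef_rot: [-0.264, -3.13, 0.0]
ft_force: [1.2, -1.5, 0.9]
grip_width: 0.0859
grip_force: 0.0
```

```bash
python3 - <<'E'
from h import *
print(robot.read_state()['tool_pos'])
rows(case(-.06,0,.20),Rdown(1))
E
```

```text
[ 0.46108938 -0.06551814  0.20715113]
shift [-0.489  1.271  0.179]
turn [-0.001 -0.004  0.056]
```

{"api": "play_rows", "payload": {"series": [[[-0.25,0.7,0.15,0,0,0,0],[-0.5,1.25,0.18,0,0,0,0],[-0.5,1.25,0.7,0,0,0,0],[-0.5,1.25,1.3,0,0,0,0],[-0.5,1.25,1.7,0,0,0,0],[-0.5,1.25,1.97,0,0,0,0],[-0.5,1.25,1.97,0,0,0,0],[-0.5,1.25,1.97,0,0,0,0]]], "newtons": 25}}

```text
clock: 2.1
tool_pos: [0.4893, -0.0217, 0.1293]
eef_rot: [0.261, 3.13, 0.0]
ft_force: [-1.3, -0.3, 0.4]
grip_width: 0.0857
grip_force: 0.0
```

```bash
python3 - <<'E'
from h import *
s,p,r=pose();print(p,s['ft_force'])
g=p+[0,0,-.0]; print('case coords of TCP',(p-C)@ux,(p-C)@uy,p[2])
a=snap('scene','s1.png'); u,v=proj('scene',p).astype(int);print(u,v)
cv2.imwrite('pics/s1c.png',cv2.resize(a[v-70:v+70,u-90:u+90,::-1],None,fx=4,fy=4,interpolation=cv2.INTER_CUBIC))
E
```

```text
[ 0.48930957 -0.02166338  0.12927478] [-1.28359532 -0.27044056  0.43564756]
case coords of TCP -0.059077260370711426 -0.0028757726471326135 0.12927478176578733
273 190
```

View pics/s1c.png

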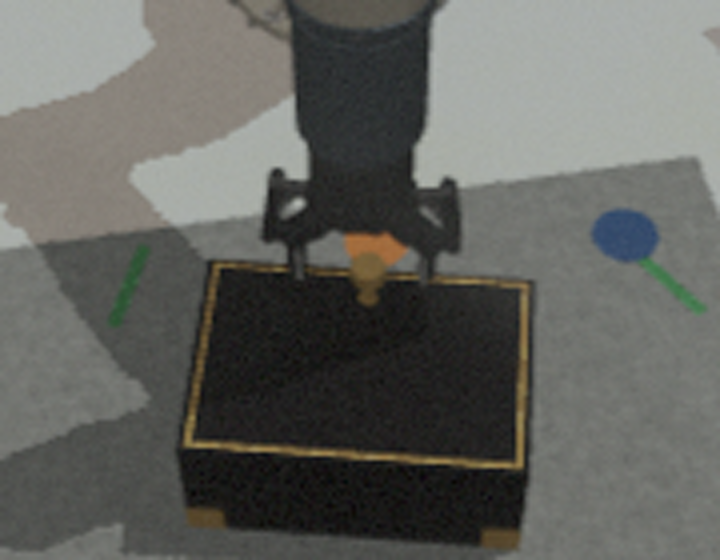

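The knob (crop (367,275)) sits between the fingers at (297,265) and (425,270), so I'll close on it.

{"api": "play_rows", "payload": {"series": [[[0,0,0,0,0,0,0.4],[0,0,0,0,0,0,0.7],[0,0,0,0,0,0,1],[0,0,0,0,0,0,1],[0,0,0,0,0,0,1],[0,0,0,0,0,0,1],[0,0,0,0,0,0,1],[0,0,0,0,0,0,1]]], "newtons": 25}}

```text
clock: 3.15
tool_pos: [0.4899, -0.0167, 0.1296]
eef_rot: [0.259, 3.128, 0.014]
ft_force: [-3.3, 18.2, 8.3]
grip_width: 0.0265
grip_force: 24.5
```

```bash
cat > arc.py <<'E'
from h import *
s,p,r=pose();print(s['grip_width'],s['grip_force'],s['ft_force'],p)
H=case(.09,0,.1065)
def k(t): return (-.15*np.cos(t)+.043*np.sin(t))*ux+np.array([0,0,.15*np.sin(t)+.043*np.cos(t)])
for t in np.arange(.1,1.81,.1):
    print(round(t,1),(r.inv().apply(k(t)-k(0))/.04).round(2))
E
python3 arc.py
```

```text
0.026512038961992845 24.54489441588521 [-3.28205097 18.24706217  8.25968309] [ 0.48990659 -0.01666677  0.12959409]
0.1 [-0.13  0.   -0.37]
0.2 [-0.29  0.   -0.72]
0.3 [-0.49  0.01 -1.06]
0.4 [-0.72  0.01 -1.37]
0.5 [-0.98  0.01 -1.66]
0.6 [-1.27  0.01 -1.93]
0.7 [-1.58  0.01 -2.16]
0.8 [-1.91  0.01 -2.36]
0.9 [-2.27  0.01 -2.53]
1.0 [-2.64  0.   -2.65]
1.1 [-3.01  0.   -2.75]
1.2 [-3.4 -0.  -2.8]
1.3 [-3.79 -0.   -2.82]
1.4 [-4.18 -0.01 -2.79]
1.5 [-4.56 -0.01 -2.73]
1.6 [-4.94 -0.01 -2.63]
1.7 [-5.31 -0.02 -2.49]
1.8 [-5.65 -0.02 -2.32]
```

{"api": "play_rows", "payload": {"series": [[[0,0.06,0,0,0,0,1],[0,0.12,0,0,0,0,1],[-0.06,0.12,-0.19,0,0,0,1],[-0.13,0.12,-0.37,0,0,0,1],[-0.21,0.12,-0.55,0,0,0,1],[-0.29,0.12,-0.72,0,0,0,1],[-0.39,0.12,-0.89,0,0,0,1],[-0.49,0.12,-1.06,0,0,0,1]]]}}

```text
clock: 4.15
tool_pos: [0.5086, -0.0198, 0.1712]
eef_rot: [-0.261, -3.13, -0.001]
ft_force: [-2.3, 3.9, -2.1]
grip_width: 0.0268
grip_force: 24.8
```

{"api": "play_rows", "payload": {"series": [[[-0.23,0.02,-0.31,0,0,0,1],[-0.49,0.02,-0.6,0,0,0,1],[-0.78,0.02,-0.87,0,0,0,1],[-1.09,0.02,-1.1,0,0,0,1],[-1.42,0.02,-1.3,0,0,0,1],[-1.78,0.02,-1.47,0,0,0,1],[-2.15,0.02,-1.59,0,0,0,1],[-2.15,0.02,-1.59,0,0,0,1]]]}}

```text
clock: 5.15
tool_pos: [0.595, -0.035, 0.2362]
eef_rot: [0.262, 3.128, -0.003]
ft_force: [-2.6, 0.0, 4.5]
grip_width: 0.0265
grip_force: 25.4
```

```bash
python3 - <<'E'
from h import *
s,p,r=pose();print(p,s['ft_force'])
a=snap('scene','s2.png'); u,v=proj('scene',p).astype(int)
cv2.imwrite('pics/s2c.png',cv2.resize(a[max(v-70,0):v+90,u-90:u+90,::-1],None,fx=3.5,fy=3.5,interpolation=cv2.INTER_CUBIC))
E
```

```text
[ 0.59501803 -0.03498807  0.23624162] [-2.62413663  0.01533286  4.48622845]
```

View pics/s2c.png

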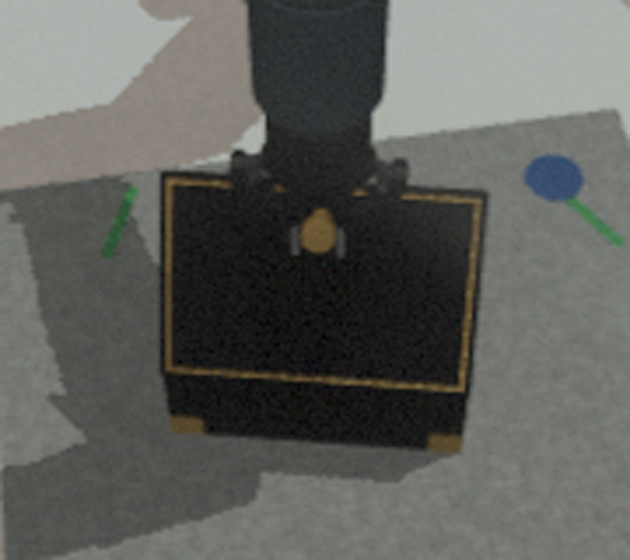

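The lid is at about 1 rad, with the knob (320,232) still between the pads. I'll carry the arc on.

{"api": "play_rows", "payload": {"series": [[[-0.37,0,-0.1,0,0,0,1],[-0.76,0,-0.15,0,0,0,1],[-1.15,0,-0.17,0,0,0,1],[-1.54,0,-0.14,0,0,0,1],[-1.92,0,-0.08,0,0,0,1],[-2.3,0,0.02,0,0,0,1],[-2.67,0,0.16,0,0,0,1],[-2.84,0,0.25,0,0,0,1]]]}}

```text
clock: 6.2
tool_pos: [0.7075, -0.0547, 0.2262]
eef_rot: [0.263, 3.126, -0.005]
ft_force: [0.8, -3.8, 4.2]
grip_width: 0.0265
grip_force: 25.8
```

{"api": "play_rows", "payload": {"series": [[[0,0,0,0,0,0,0.7],[0,0,0,0,0,0,0.3],[0,0,0,0,0,0,0],[0,0,0,0,0,0,0],[0,0,-0.5,0,0,0,0],[0,0,-1.1,0,0,0,0],[0,0,-1.7,0,0,0,0],[0,0,-2.3,0,0,0,0]]]}}

```text
clock: 7.2
tool_pos: [0.7057, -0.052, 0.3173]
eef_rot: [-0.26, -3.131, -0.0]
ft_force: [0.2, 0.1, 0.7]
grip_width: 0.0853
grip_force: 0.0
```

{"api": "play_rows", "payload": {"series": [[[1,0,-0.1,0,0,0,0],[2.2,0,-0.1,0,0,0,0],[3.4,0,-0.1,0,0,0,0],[4.6,0,-0.1,0,0,0,0],[5.8,0,-0.1,0,0,0,0],[7,0,-0.1,0,0,0,0],[8,0,-0.1,0,0,0,0],[8,0,-0.1,0,0,0,0]]]}}

```text
clock: 8.2
tool_pos: [0.3884, 0.0008, 0.3218]
eef_rot: [0.257, 3.128, 0.003]
ft_force: [0.9, -0.9, 0.6]
grip_width: 0.0853
grip_force: 0.0
```

```bash
python3 - <<'E'
from h import *
a=snap('scene','s3.png');b=snap('top','t3.png')
cv2.imwrite('pics/t3c.png',cv2.resize(np.vstack([a[120:270,180:380],b[120:270,180:380]])[:,:,::-1],None,fx=2,fy=2,interpolation=cv2.INTER_CUBIC))
for n,im in(('scene',a),('top',b)):
    hsv=cv2.cvtColor(im,cv2.COLOR_RGB2HSV)
    for nm,mm in(('red',cv2.inRange(hsv,(0,130,60),(8,255,255))|cv2.inRange(hsv,(172,130,60),(180,255,255))),('blue',cv2.inRange(hsv,(100,110,40),(130,255,255)))):
        k,l,st,ce=cv2.connectedComponentsWithStats(mm)
        for i in range(1,k):
            if st[i,4]>15 and 180<ce[i][0]<380 and 120<ce[i][1]<270: print(n,nm,st[i],ce[i].round(1),onplane(n,ce[i],.101).round(4))
for h in(0,1):
    q=case(0,-.05+.1*h,.101); print(h,q,proj('top',q),proj('scene',q))
E
```

```text
scene red [254 208   7  12  71] [257.  213.4] [ 0.5505 -0.0773  0.101 ]
scene blue [332 173  15  12 140] [338.9 178.1] [0.4376 0.1977 0.101 ]
scene blue [286 211   7  10  58] [289.3 215.2] [0.5661 0.0206 0.101 ]
top red [288 190   8  10  61] [291.5 194.2] [ 0.5421 -0.0779  0.101 ]
top blue [329 121  15  14 128] [337.1 126.7] [ 0.7372 -0.2139  0.101 ]
0 [ 0.53939308 -0.07825364  0.101     ] [291.67701782 195.16624125] [256.39770519 210.47082183]
1 [0.55660692 0.02025364 0.101     ] [256.35106578 189.69173542] [288.86281022 212.61685637]
```

View pics/t3c.png

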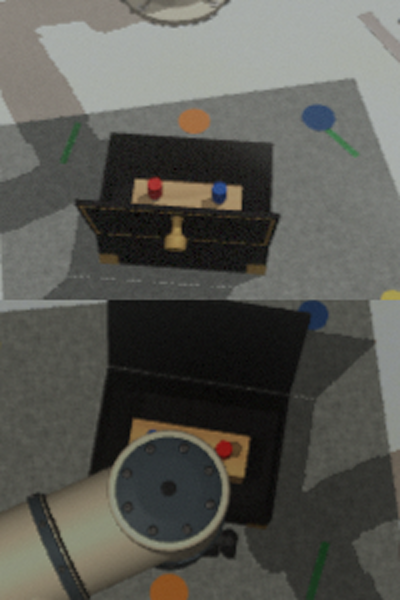

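The lid rests open. The red cap is seen at top (291.5,194.2) and scene (257,213.4), in the bore at case y = -50. The blue cap is in the other bore.

```bash
cat >> h.py <<'E'
def tri(a,b):
    o1,d1=ray('scene',a);o2,d2=ray('top',b)
    t=np.linalg.lstsq(np.c_[d1,-d2],o2-o1,rcond=None)[0]
    x,y=o1+d1*t[0],o2+d2*t[1]; return (x+y)/2,np.linalg.norm(x-y)
E
python3 - <<'E'
from h import *
print(tri((257,213.4),(291.5,194.2)))
for z in(.087,.095):print(onplane('top',(291.5,194.2),z),onplane('scene',(257,213.4),z))
# block outline
for n in('top','scene'):
    im=cv2.imread('pics/%s3.png'%n[0]);hsv=cv2.cvtColor(im,cv2.COLOR_BGR2HSV)
    m=cv2.inRange(hsv,(8,60,90),(25,200,255)); r=np.zeros_like(m)
    if n=='top': r[175:215,240:308]=255
    else: r[205:228,240:305]=255
    ys,xs=np.nonzero(m&r); c=cv2.boxPoints(cv2.minAreaRect(np.c_[xs,ys].astype(np.float32)))
    for p in c: q=onplane(n,p,.065)-C; print(n,p,'case',(q@ux).round(4),(q@uy).round(4))
rows([[.541,-.077,.2],[.541,-.077,.068]],Rdown(1))
E
```

```text
(array([ 0.54400155, -0.07769124,  0.091574  ]), np.float64(0.0012875536870414796))
[ 0.54483316 -0.07857926  0.087     ] [ 0.54101363 -0.0769942   0.087     ]
[ 0.54330105 -0.07815029  0.095     ] [ 0.54635471 -0.07709204  0.095     ]
top [242.77838 200.07028] case -0.0288 0.0852
top [246.11084 178.96487] case 0.0335 0.0859
top [304.34326 188.15945] case 0.033 -0.0837
top [301.0108  209.26486] case -0.0293 -0.0831
scene [245.55838 221.18277] case 0.0188 -0.0833
scene [246.45175 208.67514] case -0.0285 -0.0861
scene [300.81723 212.55838] case -0.0273 0.0874
scene [299.92386 225.06601] case 0.0196 0.0867
shift [-4.036 -1.3    3.025]
shift [-4.033 -1.302  6.325]
turn [0.008 0.011 0.088]
```

{"api": "play_rows", "payload": {"series": [[[-1,-0.4,0,0,0,0,0],[-2.2,-0.8,0,0,0,0,0],[-3.4,-1.2,0,0,0,0,0],[-4.05,-1.3,0.5,0,0,0.09,0],[-4.05,-1.3,1.6,0,0,0.09,0],[-4.05,-1.3,2.5,0,0,0.09,0],[-4.05,-1.3,3,0,0,0.09,0],[-4.05,-1.3,3,0,0,0.09,0]]]}}

```text
clock: 9.3
tool_pos: [0.541, -0.0779, 0.198]
eef_rot: [-0.274, -3.124, 0.001]
ft_force: [0.4, 0.2, 0.5]
grip_width: 0.0852
grip_force: 0.0
```

```bash
python3 - <<'E'
from h import *
a=snap('scene','s4.png')
s,p,r=pose();print(p,r.as_matrix()[:,2])
rows([[.542,-.077,.2],[.542,-.077,.070]],Rdown(1))
E
```

```text
[ 0.54180247 -0.07789112  0.19974051] [-2.14146816e-03 -6.80644489e-04 -9.99997475e-01]
shift [-0.001  0.023 -0.007]
shift [-0.007  0.026  3.243]
turn [-0.012 -0.023 -0.016]
```

{"api": "play_rows", "payload": {"series": [[[0,0.02,0.6,0,0,0,0],[0,0.02,1.3,0,0,0,0],[0,0.02,2,0,0,0,0],[0,0.02,2.5,0,0,0,0],[0,0.02,3,0,0,0,0],[0,0.02,3.2,0,0,0,0],[0,0.02,3.23,0,0,0,0],[0,0.02,3.23,0,0,0,0]]], "newtons": 20}}

```text
clock: 10.35
tool_pos: [0.5425, -0.0767, 0.0724]
eef_rot: [0.273, 3.128, 0.0]
ft_force: [0.2, 0.7, 0.8]
grip_width: 0.0853
grip_force: 0.0
```

```bash
python3 - <<'E'
from h import *
s,p,r=pose();print(p,s['ft_force'])
a=snap('scene','s5.png');u,v=proj('scene',p).astype(int);print(u,v)
cv2.imwrite('pics/s5c.png',cv2.resize(a[v-50:v+40,u-50:u+70,::-1],None,fx=6,fy=6,interpolation=cv2.INTER_CUBIC))
E
```

```text
[ 0.54245363 -0.07668253  0.07235249] [0.21424919 0.70178764 0.83845372]
257 216
```

View pics/s5c.png

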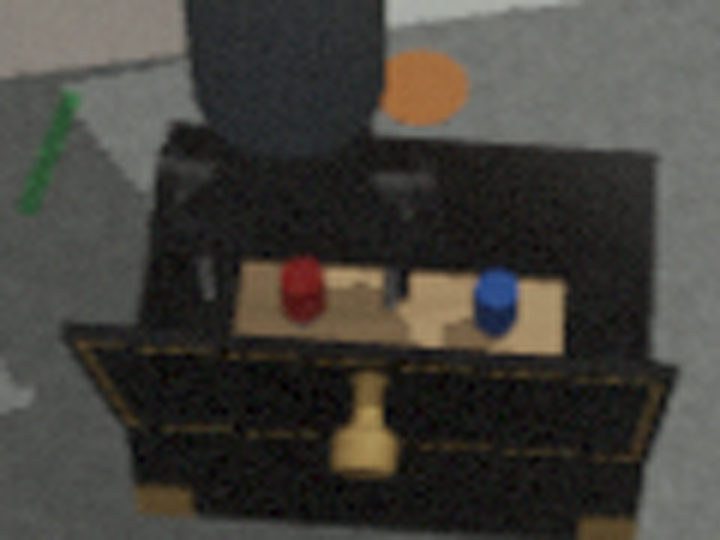

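The red cap (302,290) is centred between the fingers (207 and 395, crop columns). Closing gently.

{"api": "play_rows", "payload": {"series": [[[0,0,0,0,0,0,0.3],[0,0,0,0,0,0,0.5],[0,0,0,0,0,0,0.6],[0,0,0,0,0,0,0.65],[0,0,0,0,0,0,0.7],[0,0,0,0,0,0,0.75],[0,0,0,0,0,0,0.8],[0,0,0,0,0,0,0.85]]], "newtons": 20}}

```text
clock: 11.4
tool_pos: [0.5417, -0.0766, 0.0714]
eef_rot: [0.273, 3.13, 0.0]
ft_force: [0.2, 0.1, 0.4]
grip_width: 0.0238
grip_force: 19.8
```

```bash
python3 - <<'E'
from h import *
s,p,r=pose();print(p,s['ft_force'],s['wrist_torque'],'ux,uy',s['ft_force']@ux,s['ft_force']@uy,r.as_matrix()[:,2],s['grip_width'],s['grip_force'])
E
```

```text
[ 0.54166653 -0.07657548  0.07141977] [0.17640448 0.07728979 0.43250296] [0.1975787  0.03707329 0.03891802] ux,uy 0.1604667132899342 0.10650203782342463 [ 1.43181181e-04  1.06603973e-04 -9.99999984e-01] 0.023779510456461858 19.832134544849396
```

Gripped with almost no side force. I'll lift a little, then check.

{"api": "play_rows", "payload": {"series": [[[0,0,0,0,0,0,0.9],[0,0,0,0,0,0,0.9],[0,0,-0.05,0,0,0,0.9],[0,0,-0.1,0,0,0,0.9],[0,0,-0.15,0,0,0,0.9],[0,0,-0.2,0,0,0,0.9],[0,0,-0.25,0,0,0,0.9],[0,0,-0.25,0,0,0,0.9]]], "newtons": 30}}

```text
clock: 12.4
tool_pos: [0.5417, -0.0766, 0.0816]
eef_rot: [0.273, 3.129, 0.0]
ft_force: [-0.1, -0.0, -1.4]
grip_width: 0.0228
grip_force: 29.4
```

{"api": "play_rows", "payload": {"series": [[[0,0,-0.08,0,0,0,0.9],[0,0,-0.16,0,0,0,0.9],[0,0,-0.25,0,0,0,0.9],[0,0,-0.34,0,0,0,0.9],[0,0,-0.43,0,0,0,0.9],[0,0,-0.52,0,0,0,0.9],[0,0,-0.58,0,0,0,0.9],[0,0,-0.58,0,0,0,0.9]]]}}

```text
clock: 13.4
tool_pos: [0.5417, -0.0767, 0.1048]
eef_rot: [0.273, 3.129, 0.0]
ft_force: [1.3, 0.3, -1.6]
grip_width: 0.0231
grip_force: 29.4
```

```bash
python3 - <<'E'
from h import *
s,p,r=pose();print(p,s['ft_force'],s['wrist_torque'],r.as_matrix()[:,2],s['grip_width'],s['grip_force'])
a=snap('scene','s6.png');u,v=257,210
cv2.imwrite('pics/s6c.png',cv2.resize(a[v-30:v+30,u-30:u+50,::-1],None,fx=9,fy=9,interpolation=cv2.INTER_CUBIC))
E
```

```text
[ 0.54172489 -0.07665744  0.10477279] [ 1.34422788  0.29732028 -1.64960769] [0.06239438 0.0079986  0.03078137] [ 3.98426335e-04  4.11863917e-05 -9.99999920e-01] 0.023115361170657583 29.443565905094147
```

View pics/s6c.png

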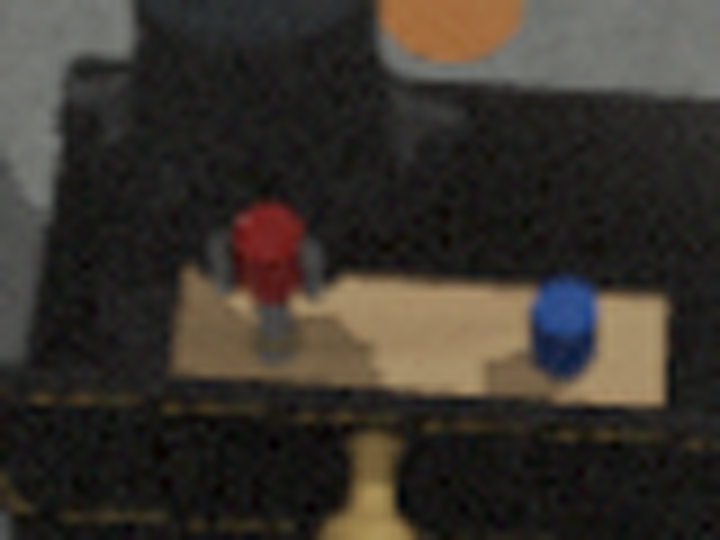

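```bash
python3 - <<'E'
from h import *
for d in(0,.01,.02,.033,.04):
    print(d,[((proj('scene',[.5417,-.0767,z])-[227,180])*9).round(0) for z in(.065,.073+d,.101+d,.005+d+.036,.005+d+.04)])
im=cv2.imread('pics/s6.png')
for n in('s5','s6'):
    im=cv2.imread(f'pics/{n}.png');hsv=cv2.cvtColor(im,cv2.COLOR_BGR2HSV)
    mm=cv2.inRange(hsv,(0,130,60),(8,255,255))|cv2.inRange(hsv,(172,130,60),(180,255,255));mm[:190]=0;mm[235:]=0;mm[:,:240]=0;mm[:,275:]=0
    ys,xs=np.nonzero(mm);c=np.array((xs.mean(),ys.mean()));print(n,len(xs),c,(c-[227,180])*9)
print(proj('scene',[.5417,-.0767,.087]),proj('scene',[.5417,-.0767,.12]))
im=cv2.imread('pics/s6.png');print(im[210:224,255:260,::-1].tolist())
E
```

```text
0 [array([273., 337.]), array([272., 325.]), array([270., 279.]), array([275., 374.]), array([275., 368.])]
0.01 [array([273., 337.]), array([271., 309.]), array([269., 263.]), array([274., 359.]), array([274., 353.])]
0.02 [array([273., 337.]), array([270., 292.]), array([268., 246.]), array([274., 343.]), array([273., 337.])]
0.033 [array([273., 337.]), array([269., 271.]), array([266., 224.]), array([272., 323.]), array([272., 317.])]
0.04 [array([273., 337.]), array([268., 260.]), array([265., 212.]), array([272., 312.]), array([271., 305.])]
s5 69 [256.94202899 213.5942029 ] [269.47826087 302.34782609]
s6 72 [256.47222222 207.375     ] [265.25  246.375]
[257.11021947 213.57615946] [256.73873179 207.55002427]
[[[82, 28, 27], [82, 25, 22], [86, 32, 28], [85, 32, 29], [78, 26, 17]], [[83, 33, 32], [83, 24, 16], [85, 29, 27], [81, 25, 22], [83, 33, 32]], [[90, 41, 34], [86, 29, 28], [85, 27, 26], [82, 28, 30], [102, 64, 51]], [[109, 71, 55], [85, 42, 41], [82, 41, 38], [77, 43, 37], [128, 106, 78]], [[99, 87, 68], [70, 69, 67], [74, 70, 68], [72, 67, 66], [123, 104, 81]], [[114, 96, 77], [72, 70, 67], [73, 69, 67], [71, 67, 66], [87, 75, 64]], [[89, 78, 61], [72, 70, 66], [73, 70, 67], [68, 66, 62], [75, 64, 54]], [[86, 74, 53], [73, 66, 51], [76, 69, 65], [76, 69, 58], [81, 69, 48]], [[81, 69, 52], [72, 68, 51], [79, 73, 50], [75, 66, 48], [77, 68, 51]], [[94, 80, 63], [75, 69, 67], [76, 70, 67], [75, 70, 64], [88, 77, 65]], [[110, 90, 66], [95, 82, 65], [90, 81, 66], [99, 86, 67], [110, 94, 70]], [[109, 92, 66], [109, 90, 63], [108, 90, 64], [110, 91, 66], [112, 93, 69]], [[41, 34, 27], [57, 49, 41], [61, 51, 40], [63, 54, 41], [74, 61, 46]], [[33, 30, 32], [34, 35, 33], [30, 26, 28], [35, 36, 32], [37, 34, 32]]]
```

The cap rose 6.2 px, against 6.0 expected for 33 mm. The yellow ring shows at rows 217–218 with bare steel below it, and no black ring is visible. Settle and hand in.

{"api": "play_rows", "payload": {"series": [[[0,0,0,0,0,0,0.9],[0,0,0,0,0,0,0.9],[0,0,0,0,0,0,0.9],[0,0,0,0,0,0,0.9],[0,0,0,0,0,0,0.9],[0,0,0,0,0,0,0.9],[0,0,0,0,0,0,0.9],[0,0,0,0,0,0,0.9]]]}}

```text
clock: 14.45
tool_pos: [0.5416, -0.0766, 0.1046]
eef_rot: [0.273, 3.13, 0.0]
ft_force: [-0.0, 0.8, -1.1]
grip_width: 0.0231
grip_force: 29.4
```

```bash
python3 -c "
from bench import robot
s=robot.read_state();print(s['tool_pos'],s['ft_force'],s['grip_force']);print(robot.hand_in())"
```

```text
[ 0.54162598 -0.07663168  0.10456586] [-0.02712295  0.80250199 -1.08984827] 29.441822469234467
the job is handed in; nothing more can be done
None
```

I handed the job in at about 14.5 s with the lid open on its stop and the red-capped rod held still and upright about 33 mm up (yellow ring out, black ring hidden); the blue rod is still home and the arm touched nothing else, but hand-in returned no verdict.

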